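Weigh the half cheese: seat it in the D-shaped cradle

ROBOT

A 7-joint arm with a two-finger parallel gripper is mounted at the origin on the work surface. World frame = base frame: x ahead of the robot, y to its left, z up, the work surface at z = 0. Lengths are in m, angles in rad, forces in N, time in s.
With the tool pointing down it reaches from about 0.425 to 0.925 m from the base axis. Payload 6.8 kg.
Tool frame: the origin (TCP) lies midway between the tips of the shut fingers; the grasp point (between the pads) lies 19 mm behind it (grip_point_offset is the distance from the TCP to the grasp point, in m); y points along the fingers, x is the direction in which the jaws open and shut, and the axes are right-handed (so a half turn about y gives the same grasp; the last joint's range is limited). The gripper opens to 85 mm and grips with 20 to 120 N. Pads are 22 mm wide; open, the fingers measure 114 mm over their backs; the gripper's body (76 mm by 85 mm) begins 54 mm behind the grasp point. The pads swing forward as they close: fully open they stand 13 mm farther back than shut.
Start: joints at [1.01, 0.477, 0.022, 1.555, -0.011, 1.109, -0.083], TCP at [0.295, -0.607, 0.231] pointing down, gripper open.
Joint ranges: [-2.96, 2.96], [-0.34, 2.1], [-1.41, 1.46], [0.24, 2.44], [-1.37, 4.51], [0.17, 1.92], [-2.96, 2.96]. Speed limits (rad/s): [2.39, 2.39, 3.14, 3.14, 3.14, 3.14, 3.14].

INTERFACE

Orientations are given as a unit quaternion [w, x, y, z].
In Python, from station import get_obs, read_camera, hand_in, grip_point_offset gives the robot as it stands.
- The arm moves only by the tool play_rows, never from a script. Its argument "increments" is a list of rows, each a list of 2 entries, a list of its own where there are three numbers: the shift along the tool's x, y, z in m, then the turn, a rotation vector about the tool's x, y, z in degrees. In form: [[[tx, ty, tz], [ax, ay, az]], ...]. A call has 1 to 20 rows; each row shifts and turns the commanded pose from where the row before left it, along the tool's axes as they then stand; what a row does not reach is not made up. A row lasts 1/12 s, in which the tool goes at most 41.7 mm and 7.16 degrees, less where a joint would pass 70% of its speed; a pose out of reach is approached as far as the arm can. A call with a gripper value outside its range is refused whole. "gripper" is the finger opening in m, from 0 to 0.0854, set as the call begins (left out, the last holds). The fingers move at their own pace and stop on an object; "grip_force" is the grip in N (left out, the last holds). Time passes only in rows, so rows that do not move let the fingers close. It gives the time, the measured TCP pose, the force and the opening at its end, in the units of the state.
- get_obs(): the state, without advancing time (a new reading comes with each control period).
- read_camera(name): name is "scene" or "top"; returns a dict with "color" (400x640x3 uint8, red, green, blue), "range_z" (400x640 float32, m along the optical axis (not along the pixel's ray), 0 where there is no reading), "intrinsics" (3x3 intrinsics, pixels), "R" (3x3) and "t" (3): a world point X has camera coordinates R X + t. Camera axes: x right, y down, z forward; pixel columns grow to the right and rows downward; lengths in m; the calibration is good to about 2 mm. A picture is of the moment at which its call begins.
- hand_in(): hands the job in, once; it reports no verdict.
The state is a dict: "t": time; "q": joint angles; "joint_vel": joint speeds; "joint_torque": joint torques, N m; "eef_pos": TCP position; "tool_rot": TCP orientation; "contact_force": force on the tool from outside, world axes, zero at the start; "torque": the same for the moment, N m; "gripper_width": opening from 0.0 (shut) to 1.0 (fully open).
Only numpy, scipy, OpenCV 4.12 (cv2) and the standard library are available. Lean on these libraries where they do the work, as an engineer would, in place of code of your own. Each camera call takes 0.05 s, during which the arm holds its last target. There are 200 camera calls.

TASK

Take the half cheese with the yellow rind, turn it so that its flat cut face runs along the straight side of the blue D-shaped rim on the weighing scale, and set it down in there so that it lies flat on the steel floor inside the rim. Lower it in rather than dropping it, and leave the red-waxed half and the small whole wheel where they are.

Things in the scene. Friction and masses are not known exactly. Their poses are not given: they have to be found in the camera images.
- yellow_half: Loose firm half cheese wheel, yellow rind, ivory cut face, 0.15 to 0.31 kg: half disc of radius 50 mm (50 mm from cut face to crown of the round side, 100 mm along the cut face), 55 mm tall. Origin: centre of underside, 25 mm from cut face and crown. x from cut face to round side, y along cut face, z up. Pinch it along x from above, fingers at least 18 mm above its underside to clear the rim.
- recess (a point): Centre of the steel floor inside the blue D-shaped rim on the fixed grey scale, 30 mm above the table. x from straight to round side, z up. Straight side's inner face at x=-35 mm; round side of inner radius 60 mm about x=-25 mm: 10 mm all round the half cheese when origins and x axes coincide. Rim 12 mm high, 6 thick. Plate 160 (x) by 180 mm; display at x 93 to 143 mm, 40 mm above the table.
- red_half: Half cheese wheel of the very same size as the yellow one but with dark red wax on it, loose on the table; not the one wanted. Origin and axes as for the yellow one.
- whole_wheel: Small whole cheese wheel with an ochre rind, 110 mm diameter, 50 mm tall, loose on the table; not wanted. Origin: centre of its underside, z up.
Mind the look-alikes: they are no part of the job. There is more than one size of the yellow_half; the one meant has the size given above.

How it is judged:
On the way:
1. the yellow half is lowered into the recess still held: its underside within 12 mm of the floor, its origin within 30 mm of the recess's centre (contact force between the fingers and yellow_half above 0.5 N and z of yellow_half in the frame of recess below 0.012 m and horizontal distance between yellow_half and recess below 0.03 m), for 0.1 s.
At the end, for the whole second after the job is handed in: The yellow half rests released in the recess: origin within 20 mm of its centre, underside within 5 mm of the floor, upright within 5 degrees, cut face along the straight side within 17 degrees; red half and whole wheel within 30 mm of where they were (horizontal distance between yellow_half and recess below 0.02 m and z of yellow_half in the frame of recess between -0.005 and 0.005 m and angle between yellow_half's own z axis and vertical below 0.09 rad and angle between the x axis of yellow_half and the x axis of recess, either way round below 0.3 rad and linear speed of yellow_half below 0.02 m/s); the robot touches nothing.
It fails at once if the red-waxed half is moved more than 30 mm (distance of red_half from where it was at the start of the episode above 0.03 m).
It fails at once if the small whole wheel is moved more than 30 mm (distance of whole_wheel from where it was at the start of the episode above 0.03 m).
It also fails if it takes over 42 s, if anything falls off the work surface, if the arm or the gripper's body presses on something with over 40 N, if the wrist force passes 120 N, or if a joint passes its speed limit or range.

## Working session

There is one attempt and no reset: what is moved stays moved. The work goes in short steps, Python scripts to look and compute and a tool call to move; the robot and the scene stay as the last step left them, time stands still between calls to the robot, and variables do not carry over. Pictures are saved under pics/ and viewed, about 8 in all and at most 12, crops included, and the job is handed in when it is done.

Besides the shell and the picture viewer there is one more tool, called after "Call:" as name(argument=value, ...), one argument or row to a line, values as JSON. play_rows: Moves the arm, as the interface text tells. Its arguments: {"type":"object","properties":{"increments":{"type":"array","items":{"type":"array"}},"gripper":{"type":"number"},"grip_force":{"type":"number"}},"required":["increments"]}

```bash
mkdir -p pics; ls; python3 - <<'E'
from station import *
import cv2,numpy as np
o=get_obs();print({k:np.round(v,3) for k,v in o.items()}, grip_point_offset)
for n in("top","scene"):
    c=read_camera(n);cv2.imwrite(f"pics/{n}0.png",c["color"][...,::-1]);np.savez(f"{n}0.npz",**c)
    print(n,c["intrinsics"],c["R"],c["t"])
E
```

```text
pics
{'t': np.float64(0.0), 'q': array([ 1.01 ,  0.478,  0.022,  1.556, -0.011,  1.109, -0.083]), 'joint_vel': array([-0.001, -0.   , -0.001,  0.001,  0.   , -0.   ,  0.   ]), 'joint_torque': array([-0.0000e+00, -5.9645e+01,  1.6070e+00, -2.8120e+01,  1.2000e-02,
        1.0000e-02,  0.0000e+00]), 'eef_pos': array([ 0.295, -0.606,  0.23 ]), 'tool_rot': array([ 0.6  , -0.599,  0.376, -0.374]), 'contact_force': array([-0.074, -0.428, -1.399]), 'torque': array([ 0.047, -0.031, -0.034]), 'gripper_width': np.float64(1.003)} 0.0187
top [[382.27834594   0.         314.57319939]
 [  0.         382.27834594 198.61779079]
 [  0.           0.           1.        ]] [[ 0.00692524 -0.99996872 -0.0038216 ]
 [-0.98504977 -0.00616397 -0.17215966]
 [ 0.17213071  0.00495672 -0.98506165]] [0.02105499 0.52843989 0.80365967]
scene [[456.59175422   0.         317.18728159]
 [  0.         456.59175422 190.41009263]
 [  0.           0.           1.        ]] [[ 0.73278634  0.68034299  0.01255351]
 [ 0.54973931 -0.58104148 -0.60014789]
 [-0.4010123   0.44668133 -0.79979055]] [-0.42539852 -0.24327653  1.12927871]
```

View pics/top0.png

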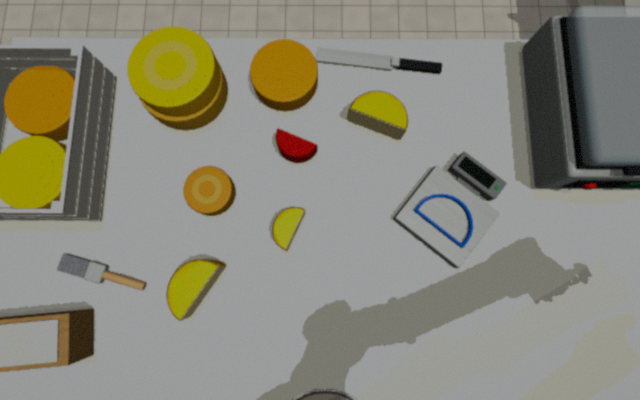

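View pics/scene0.png

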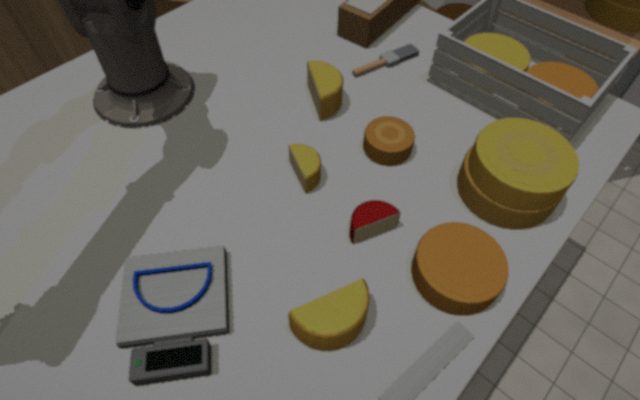

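The top view shows three yellow halves, at (378,112), (195,287) and (288,228). The red half is at (297,145), the wheel at (208,190) and the D rim at (445,219). The half at (288,228) looks the same size as the red one, so I'll measure all of them.

```bash
cat > m.py <<'E'
import cv2,numpy as np
def ray(c,uv,z):
    K,R,t=c["intrinsics"],c["R"],c["t"]
    d=np.c_[uv,np.ones(len(uv))]@np.linalg.inv(K).T@R
    o=-R.T@t
    return o+d*((z-o[2])/d[:,2])[:,None]
def cloud(c):
    h,w=c["range_z"].shape;v,u=np.mgrid[:h,:w]
    p=np.dstack([u,v,np.ones_like(u)])*c["range_z"][...,None]
    p=p@np.linalg.inv(c["intrinsics"]).T
    return (p-c["t"])@c["R"]
def half(pts):
    """min-area rectangle of half disc -> origin (centre of rect), x axis toward round side, sizes"""
    r=cv2.minAreaRect((pts[:,:2]*1000).astype(np.float32))
    b=cv2.boxPoints(r)/1000;e1=b[1]-b[0];e2=b[2]-b[1]
    s=e1 if np.linalg.norm(e1)<np.linalg.norm(e2) else e2
    L=sorted([np.linalg.norm(e1),np.linalg.norm(e2)]);ctr=b.mean(0);x=s/np.linalg.norm(s)
    # fewer/narrower on the round side: centroid lies toward cut face
    m=cv2.moments(cv2.convexHull((pts[:,:2]*1000).astype(np.float32)))
    cen=np.array([m["m10"],m["m01"]])/m["m00"]/1000
    if (cen-ctr)@x>0:x=-x
    return ctr,x,L
E
python3 - <<'E'
from m import *
c=dict(np.load("top0.npz"));P=cloud(c)
hsv=cv2.cvtColor(c["color"],cv2.COLOR_RGB2HSV)
def show(n,uv,mask,z0,h):
    k=cv2.connectedComponents(mask.astype(np.uint8))[1];lab=k[uv[1],uv[0]]
    s=(k==lab)&mask;v,u=np.nonzero(s);pz=P[s][:,2]
    ctr,x,L=half(ray(c,np.c_[u,v],h))
    print(n,"n",s.sum(),"z med",np.median(pz).round(4),pz.max().round(4),"ctr",ctr.round(4),"xang",np.degrees(np.arctan2(x[1],x[0])).round(1),"size",np.round(L,4), "hsv",hsv[uv[1],uv[0]])
zt=P[...,2]
yl=(hsv[...,0]>18)&(hsv[...,0]<36)&(hsv[...,1]>120)&(zt>.045)
rd=((hsv[...,0]<8)|(hsv[...,0]>172))&(hsv[...,1]>120)&(zt>.045)
orr=(hsv[...,0]>8)&(hsv[...,0]<22)&(hsv[...,1]>100)&(zt>.043)
bl=(hsv[...,0]>100)&(hsv[...,0]<125)&(hsv[...,1]>120)
show("small",(288,228),yl,0,.055);show("big1",(378,105),yl,0,.055);show("big2",(195,287),yl,0,.055)
show("red",(297,147),rd,0,.055);show("wheel",(208,190),orr,0,.05)
n,k,st,_=cv2.connectedComponentsWithStats(bl.astype(np.uint8));i=1+st[1:,4].argmax();print(n,st[i])
v,u=np.nonzero(k==i);uv=np.c_[u,v]
ctr,x,L=half(ray(c,uv,.042));print("rim",ctr,np.degrees(np.arctan2(x[1],x[0])),L,"expect .107? x132",np.median(P[k==i][:,2]))
cv2.imwrite("pics/crop.png",cv2.resize(c["color"][120:280,170:520,::-1],None,fx=2.2,fy=2.2,interpolation=2))
E
```

```text
small n 793 z med 0.0557 0.8827 ctr [0.4693 0.089 ] xang 64.3 size [0.049  0.0957] hsv [ 30 201 157]
big1 n 1325 z med 0.077 0.8827 ctr [ 0.7385 -0.126 ] xang -20.5 size [0.0794 0.1366] hsv [ 29 255 155]
big2 n 1707 z med 0.0765 0.8827 ctr [0.3461 0.2915] xang 53.7 size [0.0707 0.1418] hsv [ 30 231 157]
red n 742 z med 0.0556 0.8827 ctr [0.646  0.0748] xang 157.0 size [0.0513 0.0963] hsv [  0 240 140]
wheel n 244 z med 0.0515 0.0559 ctr [0.549 0.265] xang 137.5 size [0.0374 0.0391] hsv [ 20 219 157]
80 [415 194  58  53 479]
rim [ 0.4954536 -0.272346 ] -38.974392 [np.float32(0.08277285), np.float32(0.13121249)] expect .107? x132 0.0427445540516141
```

View pics/crop.png

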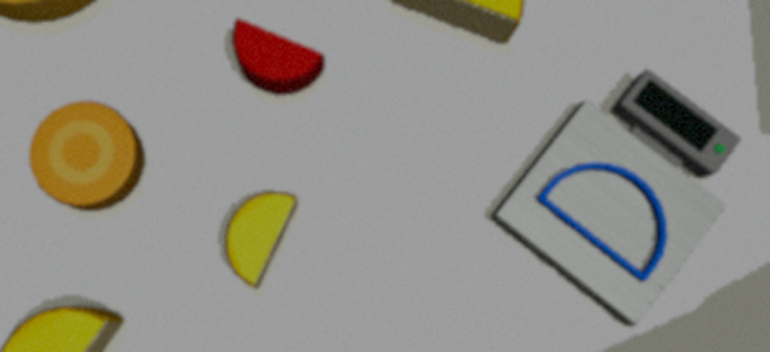

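```bash
cat > go.py <<'E'
from station import get_obs
from scipy.spatial.transform import Rotation as Ro
import numpy as np,sys
def plan(x,y,z,yaw):
    o=get_obs();w=o["tool_rot"];R=Ro.from_quat([w[1],w[2],w[3],w[0]])
    M=R.as_matrix();print("t",o["t"],"pos",o["eef_pos"].round(4),"F",o["contact_force"].round(1),"g",round(float(o["gripper_width"]),3),"q",o["q"].round(2))
    print("tool axes x,y,z in world\n",M.T.round(3))
    print("tool shift",(M.T@(np.array([x,y,z])-o["eef_pos"])).round(4))
    for a in(yaw,yaw+180):
        a=np.radians(a);X=np.array([np.cos(a),np.sin(a),0]);Z=np.array([0,0,-1.]);T=np.c_[X,np.cross(Z,X),Z]
        print("turn (tool, deg)",np.degrees((R.inv()*Ro.from_matrix(T)).as_rotvec()).round(2))
if __name__=="__main__": plan(*map(float,sys.argv[1:]))
E
python3 go.py .4693 .089 .16 64.3; python3 go.py .4955 -.2723 .16 -39
```

```text
t 0.1 pos [ 0.295  -0.6065  0.2304] F [ 0.3  0.2 -0.2] g 1.002 q [ 1.01  0.48  0.02  1.56 -0.01  1.11 -0.08]
tool axes x,y,z in world
 [[ 0.437 -0.899 -0.002]
 [-0.001  0.001 -1.   ]
 [ 0.899  0.437 -0.   ]]
tool shift [-0.5491  0.0713  0.4609]
turn (tool, deg) [-46.75 -96.41 -96.49]
turn (tool, deg) [-83.25  40.37  40.23]
t 0.1 pos [ 0.295  -0.6065  0.2304] F [ 0.3  0.2 -0.2] g 1.002 q [ 1.01  0.48  0.02  1.56 -0.01  1.11 -0.08]
tool axes x,y,z in world
 [[ 0.437 -0.899 -0.002]
 [-0.001  0.001 -1.   ]
 [ 0.899  0.437 -0.   ]]
tool shift [-0.2127  0.0707  0.3265]
turn (tool, deg) [-88.45 -19.58 -19.73]
turn (tool, deg) [-25.1  113.39 113.35]
```

```bash
sed -i 's/Z=np.array(\[0,0,-1.\]);T=np.c_\[X,np.cross(Z,X),Z\]/Y=np.array([0,0,-1.]);T=np.c_[X,Y,np.cross(X,Y)]/' go.py; python3 go.py .4693 .089 .16 64.3
```

```text
t 0.1 pos [ 0.295  -0.6065  0.2304] F [ 0.3  0.2 -0.2] g 1.002 q [ 1.01  0.48  0.02  1.56 -0.01  1.11 -0.08]
tool axes x,y,z in world
 [[ 0.437 -0.899 -0.002]
 [-0.001  0.001 -1.   ]
 [ 0.899  0.437 -0.   ]]
tool shift [-0.5491  0.0713  0.4609]
turn (tool, deg) [-1.1000e-01 -1.2836e+02 -6.0000e-02]
turn (tool, deg) [ 5.000e-02  5.164e+01 -9.000e-02]
```

Call:
play_rows(
  increments=[
    [[-0.0275,0.0025,0.023],[0,0,0]],
    [[-0.0275,0.0025,0.023],[0,0,0]],
    [[-0.0275,0.0025,0.023],[0,0,0]],
    [[-0.0275,0.0025,0.023],[0,0,0]],
    [[-0.0275,0.0025,0.023],[0,0,0]],
    [[-0.0275,0.0025,0.023],[0,0,0]],
    [[-0.0275,0.0025,0.023],[0,0,0]],
    [[-0.0275,0.0025,0.023],[0,0,0]],
    [[-0.0275,0.0025,0.023],[0,0,0]],
    [[-0.0275,0.0025,0.023],[0,0,0]],
    [[-0.0275,0.0025,0.023],[0,0,0]],
    [[-0.0275,0.0025,0.023],[0,0,0]],
    [[-0.0275,0.0025,0.023],[0,0,0]],
    [[-0.0275,0.0025,0.023],[0,0,0]],
    [[-0.0275,0.0025,0.023],[0,0,0]],
    [[-0.0275,0.0025,0.023],[0,0,0]],
    [[-0.0275,0.0025,0.023],[0,0,0]],
    [[-0.0275,0.0025,0.023],[0,0,0]],
    [[-0.0275,0.0025,0.023],[0,0,0]],
    [[-0.0275,0.0025,0.023],[0,0,0]],
  ],
  gripper=0.085,
)

```text
t: 1.77
eef_pos: [0.4682, 0.0904, 0.1811]
tool_rot: [-0.599, 0.6, -0.375, 0.375]
contact_force: [1.3, -0.2, -0.5]
gripper_width: 0.994
```

```bash
python3 go.py .4693 .089 .16 64.3
```

```text
t 1.7667 pos [0.4682 0.0904 0.1811] F [ 1.3 -0.2 -0.5] g 0.994 q [ 0.05  0.24 -0.43  2.04  0.13  0.88 -1.57]
tool axes x,y,z in world
 [[ 0.437 -0.899  0.   ]
 [-0.    -0.    -1.   ]
 [ 0.899  0.437 -0.   ]]
tool shift [0.0017 0.0211 0.0003]
turn (tool, deg) [ 2.0000e-02 -1.2837e+02 -1.0000e-02]
turn (tool, deg) [1.000e-02 5.163e+01 1.000e-02]
```

Call:
play_rows(
  increments=[
    [[0,0,0],[0,-7,0]],
    [[0,0,0],[0,-7,0]],
    [[0,0,0],[0,-7,0]],
    [[0,0,0],[0,-7,0]],
    [[0,0,0],[0,-7,0]],
    [[0,0,0],[0,-7,0]],
    [[0,0,0],[0,-7,0]],
    [[0,0,0],[0,-7,0]],
    [[0,0,0],[0,-7,0]],
    [[0,0,0],[0,-7,0]],
    [[0,0,0],[0,-7,0]],
    [[0,0,0],[0,-7,0]],
    [[0,0,0],[0,-7,0]],
    [[0,0,0],[0,-7,0]],
    [[0,0,0],[0,-7,0]],
    [[0,0,0],[0,-7,0]],
    [[0,0,0],[0,-7,0]],
    [[0,0,0],[0,-7,0]],
    [[0,0.01,0],[0,-2.4,0]],
    [[0,0.01,0],[0,0,0]],
  ],
)

```text
t: 3.43
eef_pos: [0.4685, 0.0886, 0.1606]
tool_rot: [-0.599, 0.599, 0.376, -0.376]
contact_force: [0.4, -0.3, 0.7]
gripper_width: 0.996
```

```bash
python3 go.py .4693 .089 .021 64.3; python3 - <<'E'
from station import *
import cv2
from m import *
c=read_camera("scene");np.savez("scene1.npz",**c)
cv2.imwrite("pics/s1.png",cv2.resize(c["color"][60:280,150:450,::-1],None,fx=2.5,fy=2.5))
h=cv2.cvtColor(c["color"],cv2.COLOR_RGB2HSV)
bl=((h[...,0]>100)&(h[...,0]<125)&(h[...,1]>120)).astype(np.uint8)
n,k,st,_=cv2.connectedComponentsWithStats(bl);i=1+st[1:,4].argmax();v,u=np.nonzero(k==i)
ctr,x,L=half(ray(c,np.c_[u,v],.042));print("rim scene",ctr,np.degrees(np.arctan2(x[1],x[0])),L)
E
```

```text
t 3.4333 pos [0.4685 0.0886 0.1606] F [ 0.4 -0.3  0.7] g 0.996 q [ 0.37  0.35 -0.81  2.05  0.32  0.88  0.5 ]
tool axes x,y,z in world
 [[ 0.434  0.901  0.   ]
 [ 0.001  0.    -1.   ]
 [-0.901  0.434 -0.001]]
tool shift [ 0.0007  0.1396 -0.0005]
turn (tool, deg) [ 0.03 -0.01  0.02]
turn (tool, deg) [-3.0000e-02  1.7999e+02  5.0000e-02]
rim scene [ 0.49918085 -0.27531278] -38.856136 [np.float32(0.08315721), np.float32(0.13222381)]
```

View pics/s1.png

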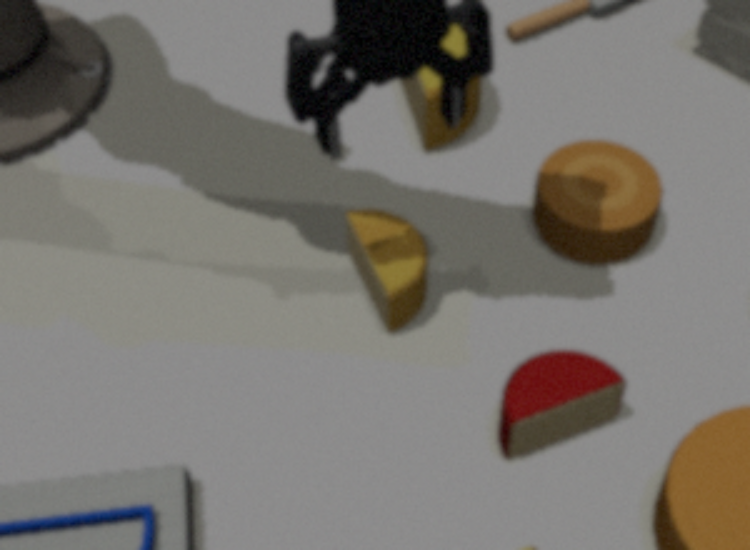

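The crop shows the fingers straddling the small yellow half at (388,265), one on the cut-face side and one on the crown side. The two cameras put the rim within 5 mm of each other, so I'll use the mean, (0.497, -0.274) at -39°. Next I lower and grip.

Call:
play_rows(
  increments=[
    [[0.0007,0.014,0],[0,0,0]],
    [[0,0.014,0],[0,0,0]],
    [[0,0.014,0],[0,0,0]],
    [[0,0.014,0],[0,0,0]],
    [[0,0.014,0],[0,0,0]],
    [[0,0.014,0],[0,0,0]],
    [[0,0.014,0],[0,0,0]],
    [[0,0.014,0],[0,0,0]],
    [[0,0.014,0],[0,0,0]],
    [[0,0.014,0],[0,0,0]],
    [[0,0,0],[0,0,0]],
  ],
)

```text
t: 4.4
eef_pos: [0.4664, 0.0889, 0.0186]
tool_rot: [0.6, -0.598, -0.374, 0.378]
contact_force: [0.1, 0.1, 0.3]
gripper_width: 0.997
```

Call:
play_rows(
  increments=[
    [[0,0,0],[0,0,0]],
    [[0,0,0],[0,0,0]],
    [[0,0,0],[0,0,0]],
    [[0,0,0],[0,0,0]],
    [[0,0,0],[0,0,0]],
    [[0,0,0],[0,0,0]],
    [[0,0,0],[0,0,0]],
    [[0,0,0],[0,0,0]],
    [[0,0,0],[0,0,0]],
    [[0,0,0],[0,0,0]],
    [[0,0,0],[0,0,0]],
    [[0,0,0],[0,0,0]],
  ],
  gripper=0.02,
  grip_force=40,
)

```text
t: 5.4
eef_pos: [0.4693, 0.0898, 0.0221]
tool_rot: [-0.598, 0.599, 0.377, -0.376]
contact_force: [-0.6, 0.5, 6.2]
gripper_width: 0.582
```

Call:
play_rows(
  increments=[
    [[0,-0.006,0],[0,0,0]],
    [[0,-0.012,0],[0,0,0]],
    [[0,-0.015,0],[0,0,0]],
    [[0,-0.015,0],[0,0,0]],
    [[0,-0.015,0],[0,0,0]],
    [[0,-0.015,0],[0,0,0]],
    [[0,-0.015,0],[0,0,0]],
    [[0,-0.015,0],[0,0,0]],
    [[0,-0.015,0],[0,0,0]],
    [[0,-0.012,0],[0,0,0]],
    [[0,0,0],[0,0,0]],
  ],
)

```text
t: 6.32
eef_pos: [0.4699, 0.0898, 0.1589]
tool_rot: [-0.598, 0.599, 0.378, -0.375]
contact_force: [0.3, 0.6, -2.6]
gripper_width: 0.585
```

```bash
python3 go.py .497 -.274 .16 -39
```

```text
t 6.3167 pos [0.4699 0.0898 0.1589] F [ 0.3  0.6 -2.6] g 0.585 q [ 0.37  0.35 -0.81  2.05  0.33  0.87  0.49]
tool axes x,y,z in world
 [[ 0.433  0.901  0.002]
 [ 0.004  0.    -1.   ]
 [-0.901  0.433 -0.004]]
tool shift [-0.3162 -0.0011 -0.182 ]
turn (tool, deg) [4.0000e-02 1.0333e+02 2.7000e-01]
turn (tool, deg) [ 2.500e-01 -7.667e+01 -4.000e-02]
```

Call:
play_rows(
  increments=[
    [[-0.0158,0,-0.0091],[0,0,0]],
    [[-0.0158,0,-0.0091],[0,0,0]],
    [[-0.0158,0,-0.0091],[0,0,0]],
    [[-0.0158,0,-0.0091],[0,0,0]],
    [[-0.0158,0,-0.0091],[0,0,0]],
    [[-0.0158,0,-0.0091],[0,0,0]],
    [[-0.0158,0,-0.0091],[0,0,0]],
    [[-0.0158,0,-0.0091],[0,0,0]],
    [[-0.0158,0,-0.0091],[0,0,0]],
    [[-0.0158,0,-0.0091],[0,0,0]],
    [[-0.0158,0,-0.0091],[0,0,0]],
    [[-0.0158,0,-0.0091],[0,0,0]],
    [[-0.0158,0,-0.0091],[0,0,0]],
    [[-0.0158,0,-0.0091],[0,0,0]],
    [[-0.0158,0,-0.0091],[0,0,0]],
    [[-0.0158,0,-0.0091],[0,0,0]],
    [[-0.0158,0,-0.0091],[0,0,0]],
    [[-0.0158,0,-0.0091],[0,0,0]],
    [[-0.0158,0,-0.0091],[0,0,0]],
    [[-0.0158,0,-0.0091],[0,0,0]],
  ],
)

```text
t: 7.98
eef_pos: [0.4952, -0.2749, 0.1555]
tool_rot: [0.599, -0.598, -0.376, 0.377]
contact_force: [0.3, 0.2, -2.5]
gripper_width: 0.575
```

Call:
play_rows(
  increments=[
    [[0,0,0],[0,5.5,0]],
    [[0,0,0],[0,5.5,0]],
    [[0,0,0],[0,5.5,0]],
    [[0,0,0],[0,5.5,0]],
    [[0,0,0],[0,5.5,0]],
    [[0,0,0],[0,5.5,0]],
    [[0,0,0],[0,5.5,0]],
    [[0,0,0],[0,5.5,0]],
    [[0,0,0],[0,5.5,0]],
    [[0,0,0],[0,5.5,0]],
    [[0,0,0],[0,5.5,0]],
    [[0,0,0],[0,5.5,0]],
    [[0,0,0],[0,5.5,0]],
    [[0,0,0],[0,5.5,0]],
    [[0,0,0],[0,5.5,0]],
    [[0,0,0],[0,5.5,0]],
    [[0,0,0],[0,5.5,0]],
    [[0,0,0],[0,5.5,0]],
    [[0,0,0],[0,4.3,0]],
    [[0,0,0],[0,0,0]],
  ],
)

```text
t: 9.65
eef_pos: [0.4953, -0.2737, 0.1555]
tool_rot: [0.666, -0.666, 0.237, -0.236]
contact_force: [0.2, -0.3, -2.9]
gripper_width: 0.578
```

```bash
python3 go.py .497 -.274 .06 -39;python3 - <<'E'
from station import *
import cv2
from m import *
a=[]
for n in("scene","top"):
    c=read_camera(n)
    uv=c["intrinsics"]@(c["R"]@np.array([.497,-.274,.12])+c["t"]);u,v=(uv[:2]/uv[2]).astype(int);v=min(max(v,90),310);u=min(max(u,130),510)
    a.append(cv2.resize(c["color"][v-90:v+90,u-130:u+130,::-1],None,fx=1.53,fy=1.6*1.5))
cv2.imwrite("pics/h1.png",np.hstack(a))
E
```

```text
t 9.65 pos [ 0.4953 -0.2737  0.1555] F [ 0.2 -0.3 -2.9] g 0.578 q [ 0.61  0.4  -0.27  1.88  0.14  0.88 -0.41]
tool axes x,y,z in world
 [[ 0.776 -0.631 -0.002]
 [-0.001  0.001 -1.   ]
 [ 0.631  0.776 -0.   ]]
tool shift [0.0016 0.0955 0.0009]
turn (tool, deg) [ 0.03 -0.09 -0.09]
turn (tool, deg) [1.4000e-01 1.7991e+02 4.0000e-02]
```

View pics/h1.png

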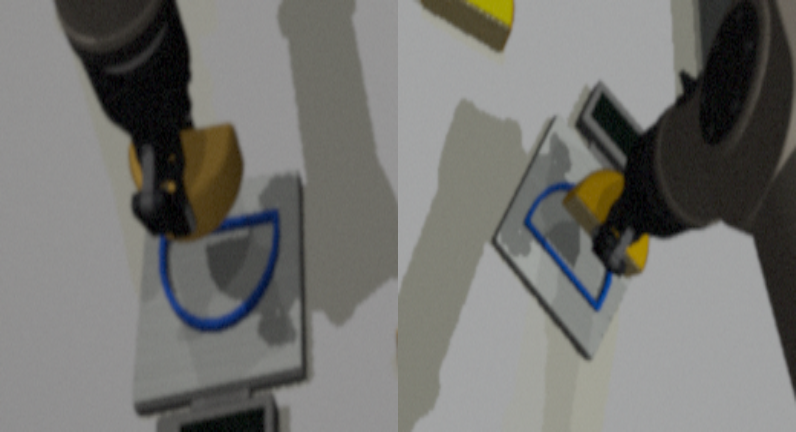

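Both views show the half held level above the D, with its round side towards the round rim. I'll lower it to just above the rim and look again.

Call:
play_rows(
  increments=[
    [[0.0016,0.01,0.001],[0,0,0]],
    [[0,0.01,0],[0,0,0]],
    [[0,0.01,0],[0,0,0]],
    [[0,0.01,0],[0,0,0]],
    [[0,0.01,0],[0,0,0]],
    [[0,0.01,0],[0,0,0]],
    [[0,0.01,0],[0,0,0]],
    [[0,0.01,0],[0,0,0]],
    [[0,0,0],[0,0,0]],
    [[0,0,0],[0,0,0]],
  ],
)

```text
t: 10.58
eef_pos: [0.4974, -0.2742, 0.0756]
tool_rot: [0.667, -0.667, 0.236, -0.235]
contact_force: [0.5, -1.0, -2.5]
gripper_width: 0.575
```

```bash
python3 go.py .497 -.274 .0515 -39;python3 - <<'E'
from station import *
import cv2
from m import *
a=[]
for n in("scene","top"):
    c=read_camera(n);np.savez(n+"2.npz",**c)
    q=c["intrinsics"]@(c["R"]@np.array([.497,-.274,.05])+c["t"]);u,v=(q[:2]/q[2]).astype(int)
    a.append(cv2.resize(c["color"][v-65:v+65,u-65:u+65,::-1],(395,395),interpolation=2));print(n,u,v)
    P=cloud(c);h=cv2.cvtColor(c["color"],cv2.COLOR_RGB2HSV)
    m=(h[...,0]>15)&(h[...,0]<36)&(h[...,1]>110)&(np.linalg.norm(P[...,:2]-[.497,-.274],axis=2)<.08)
    p=P[m];ax=np.radians(-39);x=np.array([np.cos(ax),np.sin(ax)]);y=np.array([-x[1],x[0]])
    d=p[:,:2]-[.497,-.274];print("n",m.sum(),"x",np.percentile(d@x,[1,5,95,99]).round(3),"y",np.percentile(d@y,[1,5,50,95,99]).round(3),"z",np.percentile(p[:,2],[1,5,50,95,99]).round(3))
    t=p[:,2]>np.percentile(p[:,2],99)-.012
    A=np.c_[d[t]@x,d[t]@y,np.ones(t.sum())];print("top plane slope x,y",np.linalg.lstsq(A,p[t][:,2],rcond=None)[0].round(3),t.sum())
cv2.imwrite("pics/h2.png",np.hstack(a))
E
```

```text
t 10.5833 pos [ 0.4974 -0.2742  0.0756] F [ 0.5 -1.  -2.5] g 0.575 q [ 0.59  0.51 -0.25  1.92  0.18  0.73 -0.45]
tool axes x,y,z in world
 [[ 0.778 -0.629 -0.001]
 [-0.001  0.001 -1.   ]
 [ 0.629  0.778 -0.   ]]
tool shift [-0.0004  0.0241 -0.0001]
turn (tool, deg) [ 0.02  0.05 -0.08]
turn (tool, deg) [-1.2000e-01 -1.7995e+02 -3.0000e-02]
scene 170 285
n 1355 x [-0.021 -0.018  0.033  0.043] y [-0.045 -0.036  0.023  0.046  0.049] z [0.063 0.068 0.108 0.173 0.249]
top plane slope x,y [-2.161  0.129  0.324] 20
top 450 213
n 612 x [-0.041 -0.035  0.011  0.017] y [-0.046 -0.041  0.021  0.047  0.052] z [0.079 0.101 0.11  0.39  0.419]
top plane slope x,y [ 2.139 -4.011  0.642] 18
```

View pics/h2.png

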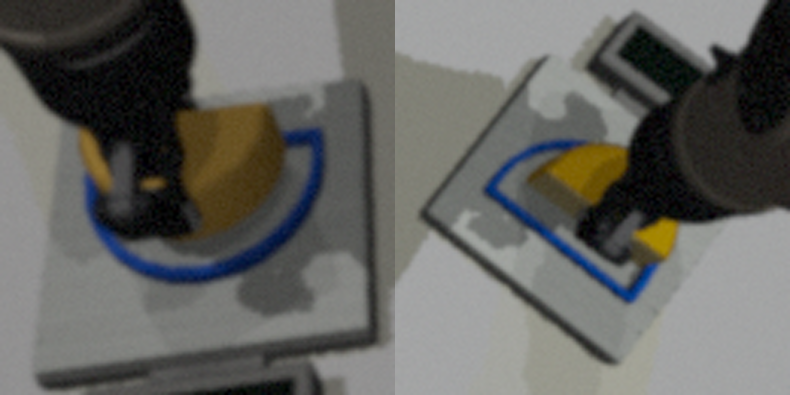

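The half is centred over the D: it spans ±47 mm along the cut face and its top is at about 0.109. I'll lower the last 24 mm slowly.

Call:
play_rows(
  increments=[
    [[0,0.004,0],[0,0,0]],
    [[0,0.004,0],[0,0,0]],
    [[0,0.004,0],[0,0,0]],
    [[0,0.003,0],[0,0,0]],
    [[0,0.003,0],[0,0,0]],
    [[0,0.002,0],[0,0,0]],
    [[0,0.001,0],[0,0,0]],
    [[0,0,0],[0,0,0]],
    [[0,0,0],[0,0,0]],
  ],
)

```text
t: 11.43
eef_pos: [0.4978, -0.2744, 0.0553]
tool_rot: [0.667, -0.667, 0.236, -0.236]
contact_force: [-0.4, 0.7, -2.7]
gripper_width: 0.577
```

Call:
play_rows(
  increments=[
    [[0,0.001,0],[0,0,0]],
    [[0,0.001,0],[0,0,0]],
    [[0,0,0],[0,0,0]],
    [[0,0,0],[0,0,0]],
  ],
)

```text
t: 11.77
eef_pos: [0.4978, -0.2744, 0.0533]
tool_rot: [-0.667, 0.667, -0.236, 0.236]
contact_force: [0.9, -0.6, -2.9]
gripper_width: 0.584
```

Call:
play_rows(
  increments=[
    [[0,0.001,0],[0,0,0]],
    [[0,0,0],[0,0,0]],
    [[0,0,0],[0,0,0]],
  ],
)

```text
t: 12.02
eef_pos: [0.4978, -0.2744, 0.0523]
tool_rot: [-0.667, 0.667, -0.236, 0.236]
contact_force: [0.5, 0.2, -1.8]
gripper_width: 0.582
```

Call:
play_rows(
  increments=[
    [[0,0.001,0],[0,0,0]],
    [[0,0,0],[0,0,0]],
    [[0,0,0],[0,0,0]],
  ],
)

```text
t: 12.27
eef_pos: [0.4978, -0.2745, 0.0522]
tool_rot: [-0.667, 0.667, -0.236, 0.236]
contact_force: [-1.9, 1.4, 6.6]
gripper_width: 0.578
```

The contact force has risen to 6.6 N, so it's on the floor. I'll release and retreat straight up.

Call:
play_rows(
  increments=[
    [[0,0,0],[0,0,0]],
    [[0,0,0],[0,0,0]],
    [[0,0,0],[0,0,0]],
    [[0,0,0],[0,0,0]],
    [[0,0,0],[0,0,0]],
    [[0,0,0],[0,0,0]],
    [[0,0,0],[0,0,0]],
    [[0,0,0],[0,0,0]],
  ],
  gripper=0.085,
)

```text
t: 12.93
eef_pos: [0.4977, -0.2744, 0.0513]
tool_rot: [0.667, -0.667, 0.236, -0.236]
contact_force: [-0.4, 0.4, 0.2]
gripper_width: 0.99
```

Call:
play_rows(
  increments=[
    [[0,-0.005,0],[0,0,0]],
    [[0,-0.01,0],[0,0,0]],
    [[0,-0.015,0],[0,0,0]],
    [[0,-0.015,0],[0,0,0]],
    [[0,-0.015,0],[0,0,0]],
    [[0,-0.015,0],[0,0,0]],
    [[0,-0.015,0],[0,0,0]],
    [[0,-0.015,0],[0,0,0]],
    [[0,-0.015,0],[0,0,0]],
    [[0,-0.015,0],[0,0,0]],
    [[0,-0.015,0],[0,0,0]],
    [[-0.018,0,-0.022],[0,0,0]],
    [[-0.018,0,-0.022],[0,0,0]],
    [[0.018,0,-0.022],[0,0,0]],
    [[0.018,0,-0.022],[0,0,0]],
    [[0,0,-0.022],[0,0,0]],
    [[0,0,-0.022],[0,0,0]],
    [[0,0,0],[0,0,0]],
  ],
)

```text
t: 14.43
eef_pos: [0.4111, -0.3815, 0.2021]
tool_rot: [-0.665, 0.667, -0.238, 0.238]
contact_force: [-1.5, -1.4, -0.2]
gripper_width: 0.993
```

```bash
python3 - <<'E'
from station import *
import cv2
from m import *
a=[];cs=[]
for n in("scene","top"):
    c=read_camera(n);h=cv2.cvtColor(c["color"],cv2.COLOR_RGB2HSV)
    P=cloud(c)
    q=c["intrinsics"]@(c["R"]@np.array([.497,-.274,.05])+c["t"]);u,v=(q[:2]/q[2]).astype(int)
    a.append(cv2.resize(c["color"][v-65:v+65,u-65:u+65,::-1],(395,395),interpolation=2))
    near=np.linalg.norm(P[...,:2]-[.497,-.274],axis=2)<.09
    m=(h[...,0]>15)&(h[...,0]<36)&(h[...,1]>110)&near&(abs(P[...,2]-.085)<.008)
    v,u=np.nonzero(m);ctr,x,L=half(ray(c,np.c_[u,v],.085));p=P[m]
    A=np.c_[p[:,:2]-ctr,np.ones(len(p))]
    print(n,m.sum(),ctr,np.degrees(np.arctan2(x[1],x[0])),L,"plane",np.linalg.lstsq(A,p[:,2],rcond=None)[0].round(3))
    bl=((h[...,0]>100)&(h[...,0]<125)&(h[...,1]>120)&near);v,u=np.nonzero(bl);print("rim",half(ray(c,np.c_[u,v],.042)))
cv2.imwrite("pics/f.png",np.hstack(a));o=get_obs();print(o["t"],o["eef_pos"],o["contact_force"])
E
```

```text
scene 1487 [ 0.50336516 -0.2762993 ] -38.006023 [np.float32(0.05508319), np.float32(0.09804908)] plane [-0.042  0.02   0.085]
rim (array([ 0.5014351 , -0.27515233], dtype=float32), array([ 0.8185314 , -0.57446176], dtype=float32), [np.float32(0.0804985), np.float32(0.13098401)])
top 869 [ 0.4968649  -0.27247363] -39.21028 [np.float32(0.050222166), np.float32(0.09817775)] plane [ 0.02  -0.015  0.086]
rim (array([ 0.49349442, -0.27119043], dtype=float32), array([ 0.77942413, -0.62649655], dtype=float32), [np.float32(0.078451134), np.float32(0.13207202)])
14.5333 [ 0.41426952 -0.3777155   0.20210935] [ 0.26935874 -0.53650827 -0.25657135]
```

View pics/f.png

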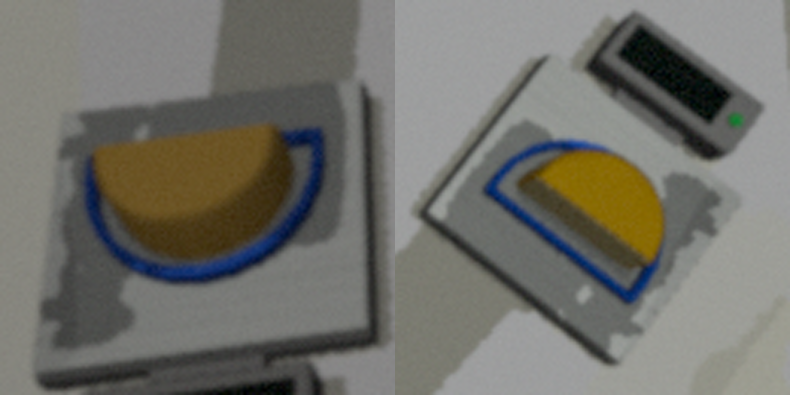

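The half lies flat inside the rim, about 2–4 mm off centre, with its top at 0.085–0.086 where 0.085 is expected. The arm is clear and still, so I'll hand in.

```bash
python3 -c "from station import *;print(hand_in())"
```

```text
the job is handed in; nothing more can be done
None
```

The small yellow half (100 × 50 mm) is now flat inside the blue D-shaped rim, released, and the job is handed in. I gripped it across its cut face and crown, turned it about 103° and lowered it until it touched the floor. I then opened the fingers and backed the arm away; the last clock reading was about 14.5 s.

- **Position:** the final views put it about 2–4 mm from the rim's centre.
- **Angle:** its cut face is within about 3° of the straight side.
- **Height:** its top is at 0.085–0.086 m, where 0.085 means the underside is on the floor. The plane fits show 1–3° of tilt, with opposite signs in the two cameras, so I take that as noise.
- **Disagreement:** the two cameras differed by up to about 9 mm on absolute rim position in the final views, although some of the rim was hidden there. I set the target from the earlier mean (about 5 mm apart) and compared cheese to rim within each view.
- **Not checked:** I didn't re-measure the red half or the whole wheel at the end, but the arm only passed well above the table, away from both.

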